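Extend the short rail post and lock it level with its twin

ROBOT

A 7-joint arm with a two-finger parallel gripper is mounted at the origin on a cart in front of the work surface, level with it; the furniture and walls round the work are solid. World frame = base frame: x ahead of the robot, y to its left, z up, the work surface at z = 0. Lengths are in m, angles in rad, forces in N, time in s.
With the tool pointing down it reaches from about 0.35 to 0.9 m from the base axis. Payload 7.2 kg.
Tool frame: the origin (TCP) lies between the finger pads; the fingertips stand 25 mm ahead of it and the grasp point (between the pads) lies 6 mm ahead of it (ctrl.tip_extent is the distance from the TCP to the fingertips, in m); z points along the fingers, y is the line along which they close (so a half turn about z gives the same grasp; the last joint's range is limited). The gripper opens to 88 mm and grips with 3 to 60 N. Pads are 20 mm wide; open, the fingers measure 115 mm over their backs; the gripper's body (75 mm by 178 mm) begins 61 mm behind the grasp point.
Start: joints at [1.05, 0.411, -0.013, 1.596, 0.006, 1.134, -0.082], TCP at [0.273, -0.562, 0.248] pointing down, gripper open.
Joint ranges: [-2.95, 2.95], [-0.29, 1.99], [-1.47, 1.44], [0.14, 2.54], [-1.03, 4.17], [0.13, 1.85], [-2.86, 2.86]. Speed limits (rad/s): [2.39, 2.39, 3.01, 3.01, 3.14, 3.14, 3.14].

INTERFACE

Orientations are given as a unit quaternion [w, x, y, z].
In Python, from bench import ctrl gives the robot as it stands.
- The arm moves only by the tool move_arm, never from a script. Its argument "motion" is a list of rows, each an object of numbers: "dx", "dy", "dz": the shift along the world's x, y, z as a fraction of full scale; "ax", "ay", "az": the turn, a rotation vector about the world's x, y, z as a fraction of full scale. In form: [{"dx": .., "dy": .., "dz": .., "ax": .., "ay": .., "az": ..}, ...]. A call has 1 to 8 rows; each row is the pose to reach, as a shift and turn from the pose commanded when the call began; what a row does not reach only later rows make up. Full scale, the value 1, is 800 mm for a shift and 90 degrees for a turn. A row lasts 1/12 s, in which the tool goes at most 41.7 mm and 7.16 degrees, less where a joint would pass 70% of its speed; a pose out of reach is approached as far as the arm can. A call with a number of a shift or a turn outside -1 to 1 is refused whole. A call with a gripper value outside its range is refused whole. "hand" is the gripper's target within -1 to 1 (fully open at 1, half-way at 0, shut at -1), set as the call begins (left out, the last holds). The fingers move at their own pace and stop on an object; "force" is the grip in N (left out, the last holds). Time passes only in rows, so rows that repeat a pose let the fingers close. It gives the time, the measured TCP pose, the force, the opening and the grip force at its end, in the units of the state.
- ctrl.state(): the state, without advancing time (a new reading comes with each control period).
- ctrl.snapshot(name): name is "side" or "top" or "wrist"; returns (picture, depth): 384x512x3 uint8, red, green, blue; 384x512 float32, m along the optical axis (not along the pixel's ray), 0 where there is no reading.
- ctrl.camera_info(name): a dict with "K" (3x3 intrinsics, pixels), "world_from_camera" (4x4, takes a point from camera to world coordinates). Camera axes: x right, y down, z forward; pixel columns grow to the right and rows downward; lengths in m; the calibration is good to about 2 mm. The wrist camera is an equidistant fisheye: a pixel r from the principal point sees the ray r / f radians off the axis. A picture is of the moment at which its call begins: read the wrist's pose just before it. camera_info takes no time and is no camera call; for the wrist camera it gives the pose at the moment of the call.
- ctrl.job_done(): hands the job in; it is judged then, once.
Trained networks look in the newest picture that a camera, given by its name, has taken for a name from the list of things; names that differ only in an ending like _2 or _b are one class to them, and where a whole thing is asked for, a point or a joint stands for the part that bears it (a point fixed in the world has none). Each returns a list of dicts, best first, with "score" (0 to 1); they miss things now and then, are a little off and sometimes report something else, mostly with a low value. They report only what shows in the picture. A call takes as long as a camera call.
- ctrl.boxes_of(name, camera): "point" ([x, y, z] in m, in the coordinates of the camera as it stood for that picture, good to about 4 mm: the middle of the surface that is visible of it).
- ctrl.trace(name, camera): "region" (384x512 bool, what is visible of it).
The state is a dict: "clock": time; "q": joint angles; "joint_velocities": joint speeds; "joint_torque": joint torques, N m; "eef_pos": TCP position; "eef_rot": TCP orientation; "contact_force": force on the tool from outside, world axes, zero at the start; "wrist_torque": the same for the moment, N m; "gripper_width": finger opening in m; "finger_force": force on a finger pad.
Only numpy, scipy, OpenCV 4.12 (cv2) and the standard library are available. Lean on these libraries where they do the work, as an engineer would, in place of code of your own. Each camera call takes 0.05 s, during which the arm holds its last target. There are 200 camera calls.

TASK

The two telescopic posts on the worktop carry the label-drying rail, but one of them is still pushed in. Take the shorter post by the bar on top, twist it about 50 degrees anticlockwise (seen from above) to unlock it, pull it up until it is about 75 mm longer, and twist it back clockwise all the way so that it locks and stays up, as high as the other post, when you let go. Leave the tall post as it is.

Things in the scene. Friction and masses are not known exactly. Their poses are not given: they have to be found in the camera images.
- short_post_handle (a point): Centre of the black grip bar topping the pushed-in post, 165 mm above the worktop (235 once extended and locked). Bar 66 long, 14 thick, 22 mm high; a lip 8 mm wide rises 12 mm at each end. x: along the bar; z: up the post's axis, about which it twists. Below it: 28 mm rod, then a fixed 44 mm tube whose 49 mm collar ends 132 mm up; 100 mm square foot. Starts locked: a pin stops lifting.
- short_post_twist (a joint): Twist of the short post's bar, rad, anticlockwise from above. 0: locked (stop); starts at 0 to 0.12. From 0.75 to 1.0 (stop; best 0.87) it slides freely up 82 mm to a stop, sinking back if let go (0.2 to 0.3 kg). Raised 71 to 82 mm (aim 76) it twists back to 0 and, let go, settles locked at 70 mm. The twist stays where left (friction 0.06 N m).
- tall_post_handle (a point): Centre of the same grip bar on the twin post, already extended and locked, 235 mm above the worktop; x along the bar, z up. To be left as it is. Stands 0.2 to 0.55 m to the left or right of the short post.
- tall_post_twist (a joint): Twist of the tall post's bar, rad; 0 to 0.1: locked. To be left as it is.

How it is judged:
By the outcome, as a careful person would: the job done as asked, in the order asked, and still so for the second after the job is handed in, with the robot touching nothing.
It also fails if it takes over 35 s, if anything falls off the work surface, if the arm or the gripper's body presses on something with over 40 N, if the wrist force passes 120 N, or if a joint passes its speed limit or range.

## Working session

There is one attempt and no reset: what is moved stays moved. The work goes in short steps, Python scripts to look and compute and a tool call to move; the robot and the scene stay as the last step left them, time stands still between calls to the robot, and variables do not carry over. Pictures are saved under pics/ and viewed, at most 10 in all, crops included, and the job is handed in when it is done.

Besides the shell and the picture viewer there is one more tool, called after ">>>" as name([rows], argument=value, ...), one row to a line, values as JSON. move_arm: Moves the arm, as the interface text tells. Shift numbers are shares of 800 mm and turn numbers shares of 90 degrees, none past 1 either way. Its arguments: {"type":"object","properties":{"motion":{"type":"array","items":{"type":"object","properties":{"dx":{"type":"number"},"dy":{"type":"number"},"dz":{"type":"number"},"ax":{"type":"number"},"ay":{"type":"number"},"az":{"type":"number"}}}},"hand":{"type":"number"},"force":{"type":"number"}},"required":["motion"]}

```bash
mkdir -p pics; cat > h.py <<'E'
import numpy as np, cv2
from bench import ctrl
def look(c):
    p,d=ctrl.snapshot(c); return p,d,ctrl.camera_info(c)
def cloud(mask,d,info):
    K=np.array(info["K"]);T=np.array(info["world_from_camera"])
    v,u=np.nonzero(mask&(d>0)); z=d[v,u]
    P=np.c_[(u-K[0,2])/K[0,0]*z,(v-K[1,2])/K[1,1]*z,z]
    return P@T[:3,:3].T+T[:3,3]
E
python3 - <<'E'
from h import *
s=ctrl.state(); print(s["clock"],s["eef_pos"],s["eef_rot"],s["gripper_width"])
ims=[]
for c in("top","side"):
    p,d,i=look(c); ims.append(p); T=np.array(i["world_from_camera"])
    print(c,T[:3,3].round(3),T[:3,2].round(2))
    for n in("short_post_handle","tall_post_handle"):
        for b in ctrl.boxes_of(n,c)[:3]: print(n,round(b["score"],2),(T[:3,:3]@b["point"]+T[:3,3]).round(3))
        for t in ctrl.trace(n,c)[:2]:
            m=t["region"]; v,u=np.nonzero(m); P=cloud(m,d,i)
            print(' tr',round(t["score"],2),m.sum(),u.mean().round(),v.mean().round(),np.median(P,0).round(3) if len(P) else None)
            hz=np.percentile(P[:,2],95); Q=P[P[:,2]>hz-.03]; Q=Q[np.linalg.norm(Q[:,:2]-np.median(Q[:,:2],0),axis=1)<.05]
            r=cv2.minAreaRect(Q[:,:2].astype(np.float32)*1000); print('  top z',hz.round(3),r)
cv2.imwrite("pics/a.png",cv2.resize(np.vstack(ims)[:,:,::-1],(400,600)))
cv2.imwrite("pics/top.png",ims[0][:,:,::-1])
E
```

```text
0.0 [ 0.27318107 -0.56162817  0.24682673] [-7.42342988e-04  9.74479111e-01  2.24476841e-01 -2.44451101e-04] 0.0877824661976517
top [0.402 0.013 0.973] [ 0.16 -0.02 -0.99]
short_post_handle 0.81 [ 0.535 -0.193  0.178]
 tr 0.53 350 341.0 186.0 [ 0.536 -0.19   0.174]
  top z 0.187 ((537.9818725585938, -193.7081756591797), (64.24256896972656, 14.152145385742188), 11.380162239074707)
tall_post_handle 0.9 [0.494 0.177 0.245]
 tr 0.62 515 164.0 205.0 [0.492 0.178 0.242]
  top z 0.257 ((494.7679748535156, 183.39801025390625), (14.966212272644043, 65.4713134765625), 66.37020874023438)
side [0.395 0.709 0.604] [ 0.18 -0.81 -0.56]
short_post_handle 0.54 [ 0.537 -0.185  0.167]
 tr 0.59 324 280.0 141.0 [ 0.539 -0.187  0.161]
  top z 0.178 ((537.484619140625, -187.48565673828125), (65.60302734375, 19.398916244506836), 15.182064056396484)
tall_post_handle 0.81 [0.495 0.194 0.224]
tall_post_handle 0.67 [ 0.536 -0.183  0.164]
 tr 0.86 1051 268.0 209.0 [0.493 0.195 0.22 ]
  top z 0.252 ((496.3406677246094, 188.83602905273438), (22.83983612060547, 67.63195037841797), 67.39364624023438)
 tr 0.22 321 280.0 140.0 [ 0.539 -0.187  0.162]
  top z 0.182 ((537.4778442382812, -187.64682006835938), (65.59953308105469, 19.735994338989258), 16.400970458984375)
```

View pics/a.png

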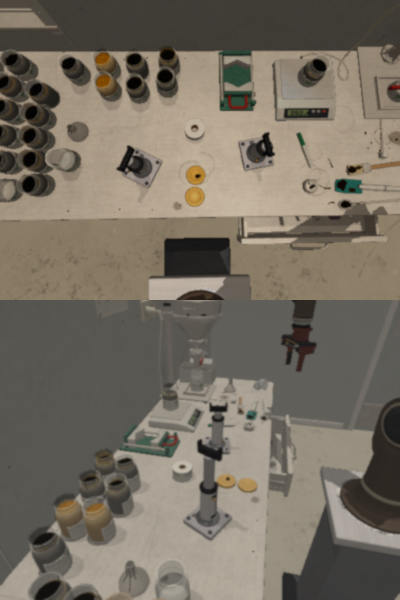

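View pics/top.png

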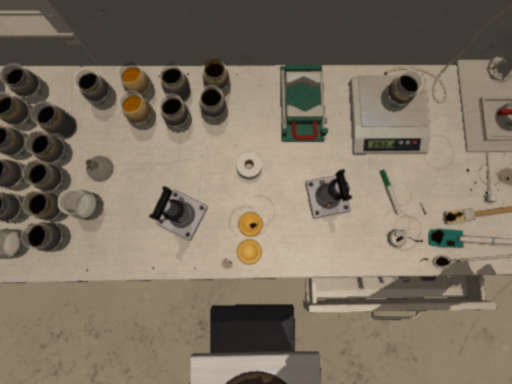

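The short post's bar is the one at pixel (341,186) in the top view, and the tall one's is at (164,205). The short bar's centre comes out near (0.537, -0.190) at z ≈ 0.165, which matches its stated height, with a yaw of about 13°. Next I move above it.

>>> move_arm([
  {"dx": 0.03,"dy": 0.04,"dz": 0.02,"az": -0.03},
  {"dx": 0.06,"dy": 0.085,"dz": 0.04,"az": -0.06},
  {"dx": 0.09,"dy": 0.127,"dz": 0.06,"az": -0.1},
  {"dx": 0.12,"dy": 0.169,"dz": 0.065,"az": -0.144},
  {"dx": 0.15,"dy": 0.211,"dz": 0.065,"az": -0.144},
  {"dx": 0.18,"dy": 0.254,"dz": 0.065,"az": -0.144},
  {"dx": 0.21,"dy": 0.296,"dz": 0.065,"az": -0.144},
  {"dx": 0.24,"dy": 0.338,"dz": 0.065,"az": -0.144},
], hand=1)

```text
invalid input
```

>>> move_arm([
  {"dx": 0.03,"dy": 0.042},
  {"dx": 0.06,"dy": 0.085},
  {"dx": 0.09,"dy": 0.127},
  {"dx": 0.09,"dy": 0.127},
  {"dx": 0.09,"dy": 0.127},
])

```text
invalid input
```

```bash
cat > w.py <<'E'
from h import *
from scipy.spatial.transform import Rotation as R
def report():
    s=ctrl.state(); q=s["eef_rot"]; r=R.from_quat([q[1],q[2],q[3],q[0]]).as_matrix()
    print(round(s["clock"],2),np.round(s["eef_pos"],4),'yaw',np.degrees(np.arctan2(r[1,0],r[0,0])).round(1),'z',r[:,2].round(3),'w',round(s["gripper_width"],4),'F',np.round(s["contact_force"],1),'M',np.round(s["wrist_torque"],2),'q',np.round(s["q"],2))
def wcloud(m,d,i):
    K=np.array(i["K"]);T=np.array(i["world_from_camera"])
    v,u=np.nonzero(m&(d>0)); x=(u-K[0,2])/K[0,0]; y=(v-K[1,2])/K[1,1]; th=np.hypot(x,y)+1e-9
    z=d[v,u]; P=np.c_[x/th*np.tan(th)*z,y/th*np.tan(th)*z,z]
    return P@T[:3,:3].T+T[:3,3]
def bar(c,n="short_post_handle"):
    i=ctrl.camera_info(c); p,d=ctrl.snapshot(c)
    for t in ctrl.trace(n,c)[:2]:
        P=(wcloud if c=="wrist" else cloud)(t["region"],d,i)
        hz=np.percentile(P[:,2],95); Q=P[P[:,2]>hz-.03]; Q=Q[np.linalg.norm(Q[:,:2]-np.median(Q[:,:2],0),axis=1)<.05]
        print(c,n,round(t["score"],2),'topz',hz.round(3),cv2.minAreaRect(Q[:,:2].astype(np.float32)*1000))
    return p
E
python3 - <<'E'
from w import *
report(); p=bar("wrist"); bar("side")
cv2.imwrite("pics/w.png",p[:,:,::-1])
E
```

```text
0.5 [ 0.2734 -0.562   0.2476] yaw 25.9 z [ 0.  0. -1.] w 0.0876 F [-0.4  0.4  0.1] M [ 0.02  0.03 -0.03] q [ 1.05  0.41 -0.01  1.6   0.01  1.13 -0.08]
side short_post_handle 0.71 topz 0.182 ((538.48583984375, -189.02854919433594), (65.10494232177734, 19.110240936279297), 19.303138732910156)
```

View pics/w.png

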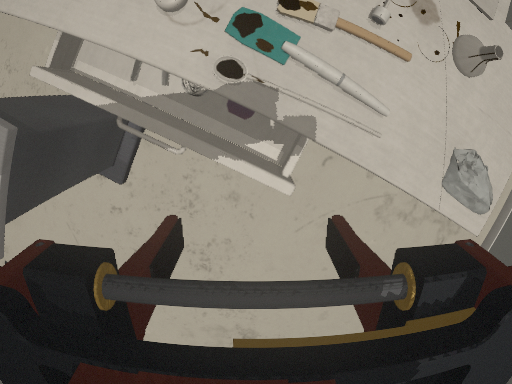

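The moves were refused and the arm did not move. The wrist view still shows the drawer and the edge of the worktop. I'll retry with full rows and an explicit hand and force.

>>> move_arm([
  {"dx": 0.03,"dy": 0.04,"dz": 0.02,"ax": 0,"ay": 0,"az": -0.03},
  {"dx": 0.06,"dy": 0.085,"dz": 0.04,"ax": 0,"ay": 0,"az": -0.06},
  {"dx": 0.09,"dy": 0.127,"dz": 0.06,"ax": 0,"ay": 0,"az": -0.1},
  {"dx": 0.12,"dy": 0.169,"dz": 0.065,"ax": 0,"ay": 0,"az": -0.144},
  {"dx": 0.15,"dy": 0.211,"dz": 0.065,"ax": 0,"ay": 0,"az": -0.144},
  {"dx": 0.18,"dy": 0.254,"dz": 0.065,"ax": 0,"ay": 0,"az": -0.144},
  {"dx": 0.21,"dy": 0.296,"dz": 0.065,"ax": 0,"ay": 0,"az": -0.144},
  {"dx": 0.24,"dy": 0.338,"dz": 0.065,"ax": 0,"ay": 0,"az": -0.144},
])

```text
clock: 1.37
eef_pos: [0.4621, -0.2956, 0.3002]
eef_rot: [0.0, 0.994, 0.113, 0.0]
contact_force: [0.2, -0.6, -0.0]
gripper_width: 0.0877
finger_force: 0.0
```

>>> move_arm([
  {"dx": 0.03,"dy": 0.042,"dz": 0,"ax": 0,"ay": 0,"az": 0},
  {"dx": 0.06,"dy": 0.085,"dz": 0,"ax": 0,"ay": 0,"az": 0},
  {"dx": 0.091,"dy": 0.127,"dz": 0,"ax": 0,"ay": 0,"az": 0},
  {"dx": 0.091,"dy": 0.127,"dz": 0,"ax": 0,"ay": 0,"az": 0},
  {"dx": 0.091,"dy": 0.127,"dz": 0,"ax": 0,"ay": 0,"az": 0},
])

```text
clock: 1.78
eef_pos: [0.5354, -0.1929, 0.2995]
eef_rot: [-0.0, 0.993, 0.116, 0.0]
contact_force: [-0.4, -0.4, 0.1]
gripper_width: 0.0876
finger_force: 0.0
```

```bash
python3 - <<'E'
from w import *
report(); p=bar("wrist")
cv2.imwrite("pics/w2.png",p[:,:,::-1])
E
```

```text
1.78 [ 0.5354 -0.1929  0.2995] yaw 13.3 z [ 0.     0.001 -1.   ] w 0.0876 F [-0.4 -0.4  0.1] M [ 0.02  0.02 -0.02] q [ 0.42  0.29 -0.2   1.65  0.06  1.21 -1.13]
wrist short_post_handle 0.79 topz 0.187 ((540.1083984375, -194.86871337890625), (65.39715576171875, 14.023382186889648), 11.566753387451172)
```

View pics/w2.png

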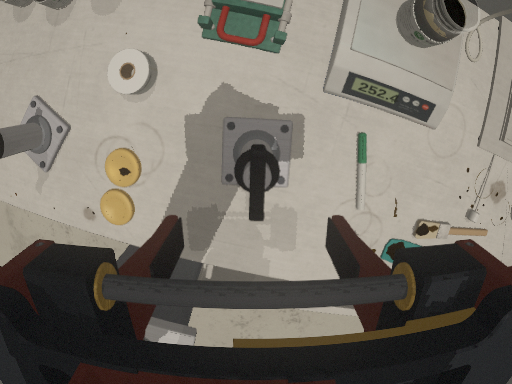

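The wrist view shows the bar centred between the fingers around (257,180), measured at (0.540, -0.195) with a yaw of 11.6°. I descend with small corrections.

>>> move_arm([
  {"dx": 0.002,"dy": -0.003,"dz": -0.04,"ax": 0,"ay": 0,"az": -0.02},
  {"dx": 0.002,"dy": -0.003,"dz": -0.08,"ax": 0,"ay": 0,"az": -0.02},
  {"dx": 0.002,"dy": -0.003,"dz": -0.12,"ax": 0,"ay": 0,"az": -0.02},
  {"dx": 0.002,"dy": -0.003,"dz": -0.15,"ax": 0,"ay": 0,"az": -0.02},
  {"dx": 0.002,"dy": -0.003,"dz": -0.16,"ax": 0,"ay": 0,"az": -0.02},
  {"dx": 0.002,"dy": -0.003,"dz": -0.16,"ax": 0,"ay": 0,"az": -0.02},
  {"dx": 0.002,"dy": -0.003,"dz": -0.16,"ax": 0,"ay": 0,"az": -0.02},
])

```text
clock: 2.47
eef_pos: [0.5356, -0.1995, 0.1725]
eef_rot: [0.0, 0.995, 0.097, 0.0]
contact_force: [1.0, 1.3, -0.5]
gripper_width: 0.0876
finger_force: 0.0
```

```bash
python3 - <<'E'
from w import *
report(); bar("wrist"); report()
E
```

```text
2.47 [ 0.5356 -0.1995  0.1725] yaw 11.1 z [ 0. -0. -1.] w 0.0876 F [ 1.   1.3 -0.5] M [-0.04  0.   -0.02] q [ 0.41  0.41 -0.18  1.8   0.09  0.94 -1.19]
wrist short_post_handle 0.65 topz 0.187 ((539.9244995117188, -194.41969299316406), (65.93798828125, 13.984350204467773), 11.19031810760498)
2.57 [ 0.5366 -0.1991  0.1736] yaw 11.1 z [ 0.003 -0.001 -1.   ] w 0.0878 F [ 0.5 -0.1  0.7] M [ 0.02  0.   -0.02] q [ 0.41  0.4  -0.18  1.8   0.09  0.94 -1.19]
```

>>> move_arm([
  {"dx": 0.004,"dy": 0.006,"dz": -0.002,"ax": 0,"ay": 0,"az": 0},
  {"dx": 0.004,"dy": 0.006,"dz": -0.002,"ax": 0,"ay": 0,"az": 0},
  {"dx": 0.004,"dy": 0.006,"dz": -0.002,"ax": 0,"ay": 0,"az": 0},
])

```text
clock: 2.82
eef_pos: [0.5395, -0.1929, 0.1709]
eef_rot: [0.0, 0.995, 0.098, 0.001]
contact_force: [-0.9, -0.2, 0.4]
gripper_width: 0.088
finger_force: 0.0
```

>>> move_arm([
  {"dx": 0,"dy": 0,"dz": 0,"ax": 0,"ay": 0,"az": 0},
  {"dx": 0,"dy": 0,"dz": 0,"ax": 0,"ay": 0,"az": 0},
  {"dx": 0,"dy": 0,"dz": 0,"ax": 0,"ay": 0,"az": 0},
  {"dx": 0,"dy": 0,"dz": 0,"ax": 0,"ay": 0,"az": 0},
  {"dx": 0,"dy": 0,"dz": 0,"ax": 0,"ay": 0,"az": 0},
  {"dx": 0,"dy": 0,"dz": 0,"ax": 0,"ay": 0,"az": 0},
  {"dx": 0,"dy": 0,"dz": 0,"ax": 0,"ay": 0,"az": 0},
  {"dx": 0,"dy": 0,"dz": 0,"ax": 0,"ay": 0,"az": 0},
], hand=-1, force=30)

```text
clock: 3.48
eef_pos: [0.5389, -0.1935, 0.17]
eef_rot: [-0.0, 0.995, 0.097, -0.0]
contact_force: [-0.9, 0.4, -0.3]
gripper_width: 0.0377
finger_force: 0.0
```

```bash
python3 - <<'E'
from w import *
report()
E
```

```text
3.48 [ 0.5389 -0.1935  0.17  ] yaw 11.2 z [-0. -0. -1.] w 0.0377 F [-0.9  0.4 -0.3] M [ 0.05 -0.03 -0.03] q [ 0.4   0.41 -0.18  1.8   0.09  0.94 -1.2 ]
```

>>> move_arm([
  {"dx": 0,"dy": 0,"dz": 0,"ax": 0,"ay": 0,"az": 0},
  {"dx": 0,"dy": 0,"dz": 0,"ax": 0,"ay": 0,"az": 0},
  {"dx": 0,"dy": 0,"dz": 0,"ax": 0,"ay": 0,"az": 0},
  {"dx": 0,"dy": 0,"dz": 0,"ax": 0,"ay": 0,"az": 0},
  {"dx": 0,"dy": 0,"dz": 0,"ax": 0,"ay": 0,"az": 0},
  {"dx": 0,"dy": 0,"dz": 0,"ax": 0,"ay": 0,"az": 0},
])

```text
clock: 3.98
eef_pos: [0.539, -0.1941, 0.1701]
eef_rot: [0.0, 0.995, 0.097, 0.0]
contact_force: [1.7, -4.9, -2.1]
gripper_width: 0.027
finger_force: 30.0
```

```bash
python3 - <<'E'
from w import *
report()
E
```

```text
3.98 [ 0.539  -0.1941  0.1701] yaw 11.2 z [ 0.    -0.001 -1.   ] w 0.027 F [ 1.7 -4.9 -2.1] M [-0.99 -0.3   0.02] q [ 0.4   0.41 -0.18  1.8   0.09  0.94 -1.2 ]
```

The opening stopped at 27 mm, so the tips are on the 28 mm rod below the bar. I'll open a little, go up so the tips clear the rod, and close again.

>>> move_arm([
  {"dx": 0,"dy": 0,"dz": 0,"ax": 0,"ay": 0,"az": 0},
  {"dx": 0,"dy": 0,"dz": 0,"ax": 0,"ay": 0,"az": 0},
  {"dx": 0,"dy": 0,"dz": 0,"ax": 0,"ay": 0,"az": 0},
  {"dx": 0,"dy": 0,"dz": 0.016,"ax": 0,"ay": 0,"az": 0},
  {"dx": 0,"dy": 0,"dz": 0.016,"ax": 0,"ay": 0,"az": 0},
  {"dx": 0,"dy": 0,"dz": 0.016,"ax": 0,"ay": 0,"az": 0},
], hand=-0.1)

```text
clock: 4.48
eef_pos: [0.5393, -0.193, 0.1833]
eef_rot: [0.0, 0.995, 0.098, 0.001]
contact_force: [-0.5, -0.0, -0.1]
gripper_width: 0.0399
finger_force: 0.0
```

>>> move_arm([
  {"dx": 0,"dy": 0,"dz": 0,"ax": 0,"ay": 0,"az": 0},
  {"dx": 0,"dy": 0,"dz": 0,"ax": 0,"ay": 0,"az": 0},
  {"dx": 0,"dy": 0,"dz": 0,"ax": 0,"ay": 0,"az": 0},
  {"dx": 0,"dy": 0,"dz": 0,"ax": 0,"ay": 0,"az": 0},
  {"dx": 0,"dy": 0,"dz": 0,"ax": 0,"ay": 0,"az": 0},
  {"dx": 0,"dy": 0,"dz": 0,"ax": 0,"ay": 0,"az": 0},
  {"dx": 0,"dy": 0,"dz": 0,"ax": 0,"ay": 0,"az": 0},
  {"dx": 0,"dy": 0,"dz": 0,"ax": 0,"ay": 0,"az": 0},
], hand=-1, force=30)

```text
clock: 5.15
eef_pos: [0.5388, -0.1941, 0.1827]
eef_rot: [0.0, 0.995, 0.097, -0.0]
contact_force: [1.4, -3.9, -2.5]
gripper_width: 0.0135
finger_force: 30.0
```

```bash
python3 - <<'E'
from w import *
report(); bar("top")
E
```

```text
5.15 [ 0.5388 -0.1941  0.1827] yaw 11.2 z [ 0.    -0.001 -1.   ] w 0.0135 F [ 1.4 -3.9 -2.5] M [-0.91 -0.28  0.06] q [ 0.4   0.4  -0.18  1.79  0.09  0.96 -1.19]
```

>>> move_arm([
  {"dx": 0,"dy": 0,"dz": 0,"ax": 0,"ay": 0,"az": 0.06},
  {"dx": 0,"dy": 0,"dz": 0,"ax": 0,"ay": 0,"az": 0.12},
  {"dx": 0,"dy": 0,"dz": 0,"ax": 0,"ay": 0,"az": 0.18},
  {"dx": 0,"dy": 0,"dz": 0,"ax": 0,"ay": 0,"az": 0.24},
  {"dx": 0,"dy": 0,"dz": 0,"ax": 0,"ay": 0,"az": 0.3},
  {"dx": 0,"dy": 0,"dz": 0,"ax": 0,"ay": 0,"az": 0.36},
  {"dx": 0,"dy": 0,"dz": 0,"ax": 0,"ay": 0,"az": 0.42},
  {"dx": 0,"dy": 0,"dz": 0,"ax": 0,"ay": 0,"az": 0.48},
])

```text
clock: 5.92
eef_pos: [0.5391, -0.1946, 0.183]
eef_rot: [0.001, 0.889, 0.459, 0.0]
contact_force: [2.9, -6.2, -2.9]
gripper_width: 0.0139
finger_force: 30.0
```

>>> move_arm([
  {"dx": 0,"dy": 0,"dz": 0,"ax": 0,"ay": 0,"az": 0.037},
  {"dx": 0,"dy": 0,"dz": 0,"ax": 0,"ay": 0,"az": 0.037},
  {"dx": 0,"dy": 0,"dz": 0,"ax": 0,"ay": 0,"az": 0.037},
])

```text
clock: 6.17
eef_pos: [0.5392, -0.1947, 0.1831]
eef_rot: [0.001, 0.876, 0.482, 0.0]
contact_force: [3.4, -6.1, -3.2]
gripper_width: 0.0138
finger_force: 30.0
```

```bash
python3 - <<'E'
from w import *
report(); p=bar("wrist")
cv2.imwrite("pics/w3.png",p[:,:,::-1])
E
```

```text
6.17 [ 0.5392 -0.1947  0.1831] yaw 57.7 z [ 0.001 -0.001 -1.   ] w 0.0138 F [ 3.4 -6.1 -3.2] M [-1.37 -0.49  0.03] q [ 0.53  0.41 -0.36  1.78  0.17  0.98 -0.45]
wrist short_post_handle 0.96 topz 0.187 ((542.3094482421875, -190.4045867919922), (56.849185943603516, 18.024383544921875), 58.77091598510742)
```

View pics/w3.png

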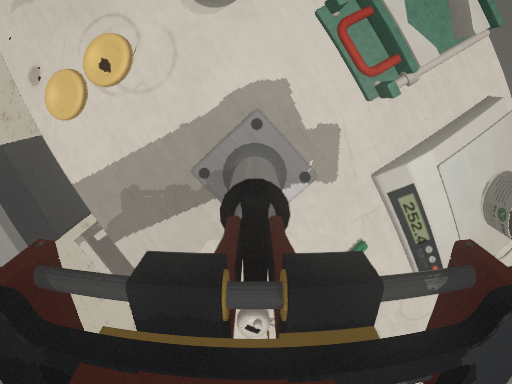

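The bar has turned with the gripper to a yaw of 57.7°, while the foot stays where it was. I start lifting and watch the force.

>>> move_arm([
  {"dx": 0.001,"dy": -0.002,"dz": 0.008,"ax": 0,"ay": 0,"az": 0},
  {"dx": 0.001,"dy": -0.002,"dz": 0.016,"ax": 0,"ay": 0,"az": 0},
  {"dx": 0.001,"dy": -0.002,"dz": 0.02,"ax": 0,"ay": 0,"az": 0},
])

```text
clock: 6.52
eef_pos: [0.5394, -0.1949, 0.1995]
eef_rot: [-0.0, 0.876, 0.483, -0.0]
contact_force: [0.3, -3.1, -3.4]
gripper_width: 0.014
finger_force: 30.0
```

```bash
python3 - <<'E'
from w import *
report(); bar("wrist")
E
```

```text
6.52 [ 0.5394 -0.1949  0.1995] yaw 57.7 z [-0.001  0.    -1.   ] w 0.014 F [ 0.3 -3.1 -3.4] M [-0.64  0.06  0.01] q [ 0.54  0.4  -0.36  1.76  0.16  1.01 -0.45]
wrist short_post_handle 0.67 topz 0.204 ((542.544677734375, -190.52072143554688), (56.68165969848633, 15.709220886230469), 59.439353942871094)
```

>>> move_arm([
  {"dx": 0,"dy": 0,"dz": 0.015,"ax": 0,"ay": 0,"az": 0},
  {"dx": 0,"dy": 0,"dz": 0.03,"ax": 0,"ay": 0,"az": 0},
  {"dx": 0,"dy": 0,"dz": 0.045,"ax": 0,"ay": 0,"az": 0},
  {"dx": 0,"dy": 0,"dz": 0.06,"ax": 0,"ay": 0,"az": 0},
  {"dx": 0,"dy": 0,"dz": 0.07,"ax": 0,"ay": 0,"az": 0},
  {"dx": 0,"dy": 0,"dz": 0.076,"ax": 0,"ay": 0,"az": 0},
  {"dx": 0,"dy": 0,"dz": 0.076,"ax": 0,"ay": 0,"az": 0},
  {"dx": 0,"dy": 0,"dz": 0.076,"ax": 0,"ay": 0,"az": 0},
])

```text
clock: 7.28
eef_pos: [0.5394, -0.195, 0.2597]
eef_rot: [-0.0, 0.876, 0.483, -0.0]
contact_force: [-2.2, -1.1, -2.6]
gripper_width: 0.0139
finger_force: 30.0
```

```bash
python3 - <<'E'
from w import *
report(); bar("wrist")
E
```

```text
7.28 [ 0.5394 -0.195   0.2597] yaw 57.7 z [-0. -0. -1.] w 0.0139 F [-2.2 -1.1 -2.6] M [-0.44  0.6   0.06] q [ 0.55  0.34 -0.37  1.69  0.13  1.14 -0.42]
wrist short_post_handle 0.68 topz 0.264 ((542.8671264648438, -190.68685913085938), (56.67451095581055, 19.152502059936523), 55.86417770385742)
```

The bar is up about 77 mm. Now I twist it back clockwise.

>>> move_arm([
  {"dx": 0,"dy": 0,"dz": 0,"ax": 0,"ay": 0,"az": -0.06},
  {"dx": 0,"dy": 0,"dz": 0,"ax": 0,"ay": 0,"az": -0.12},
  {"dx": 0,"dy": 0,"dz": 0,"ax": 0,"ay": 0,"az": -0.18},
  {"dx": 0,"dy": 0,"dz": 0,"ax": 0,"ay": 0,"az": -0.24},
  {"dx": 0,"dy": 0,"dz": 0,"ax": 0,"ay": 0,"az": -0.3},
  {"dx": 0,"dy": 0,"dz": 0,"ax": 0,"ay": 0,"az": -0.36},
  {"dx": 0,"dy": 0,"dz": 0,"ax": 0,"ay": 0,"az": -0.42},
  {"dx": 0,"dy": 0,"dz": 0,"ax": 0,"ay": 0,"az": -0.48},
])

```text
clock: 8.05
eef_pos: [0.5391, -0.1945, 0.2588]
eef_rot: [-0.001, 0.992, 0.124, -0.001]
contact_force: [-3.4, -0.0, -1.5]
gripper_width: 0.0136
finger_force: 30.0
```

>>> move_arm([
  {"dx": 0,"dy": 0,"dz": 0,"ax": 0,"ay": 0,"az": -0.035},
  {"dx": 0,"dy": 0,"dz": 0,"ax": 0,"ay": 0,"az": -0.035},
  {"dx": 0,"dy": 0,"dz": 0,"ax": 0,"ay": 0,"az": -0.035},
])

```text
clock: 8.3
eef_pos: [0.5392, -0.1945, 0.2589]
eef_rot: [-0.001, 0.995, 0.1, -0.001]
contact_force: [-4.0, -0.0, -3.3]
gripper_width: 0.0138
finger_force: 30.0
```

```bash
python3 - <<'E'
from w import *
report()
E
```

```text
8.3 [ 0.5392 -0.1945  0.2589] yaw 11.5 z [-0.002  0.001 -1.   ] w 0.0138 F [-4.  -0.  -3.3] M [ 0.05  0.93 -0.06] q [ 0.44  0.33 -0.22  1.7   0.08  1.13 -1.18]
```

>>> move_arm([
  {"dx": 0,"dy": 0,"dz": 0,"ax": 0,"ay": 0,"az": -0.02},
  {"dx": 0,"dy": 0,"dz": 0,"ax": 0,"ay": 0,"az": -0.04},
  {"dx": 0,"dy": 0,"dz": 0,"ax": 0,"ay": 0,"az": -0.04},
])

```text
clock: 8.55
eef_pos: [0.5392, -0.1944, 0.2591]
eef_rot: [-0.0, 0.998, 0.069, -0.001]
contact_force: [-4.8, -1.0, -3.7]
gripper_width: 0.014
finger_force: 30.8
```

```bash
python3 - <<'E'
from w import *
report(); bar("wrist")
E
```

```text
8.55 [ 0.5392 -0.1944  0.2591] yaw 7.9 z [-0.002  0.001 -1.   ] w 0.014 F [-4.8 -1.  -3.7] M [0.08 1.   0.7 ] q [ 0.43  0.33 -0.21  1.7   0.07  1.13 -1.24]
wrist short_post_handle 0.71 topz 0.263 ((544.8781127929688, -194.58627319335938), (56.303470611572266, 18.49553871154785), 9.497920989990234)
```

The moment jumped to 0.7 N m, so the bar is at the stop. I release it and retreat upward.

>>> move_arm([
  {"dx": 0,"dy": 0,"dz": 0,"ax": 0,"ay": 0,"az": 0},
  {"dx": 0,"dy": 0,"dz": 0,"ax": 0,"ay": 0,"az": 0},
  {"dx": 0,"dy": 0,"dz": 0,"ax": 0,"ay": 0,"az": 0},
  {"dx": 0,"dy": 0,"dz": 0,"ax": 0,"ay": 0,"az": 0},
  {"dx": 0,"dy": 0,"dz": 0,"ax": 0,"ay": 0,"az": 0},
  {"dx": 0,"dy": 0,"dz": 0,"ax": 0,"ay": 0,"az": 0},
], hand=0.2)

```text
clock: 9.15
eef_pos: [0.54, -0.1951, 0.2599]
eef_rot: [0.0, 0.998, 0.068, 0.0]
contact_force: [-0.1, -0.5, 0.2]
gripper_width: 0.0502
finger_force: 0.0
```

>>> move_arm([
  {"dx": 0,"dy": 0,"dz": 0.03,"ax": 0,"ay": 0,"az": 0},
  {"dx": 0,"dy": 0,"dz": 0.06,"ax": 0,"ay": 0,"az": 0},
  {"dx": 0,"dy": 0,"dz": 0.1,"ax": 0,"ay": 0,"az": 0},
  {"dx": 0,"dy": 0,"dz": 0.14,"ax": 0,"ay": 0,"az": 0},
  {"dx": 0,"dy": 0,"dz": 0.14,"ax": 0,"ay": 0,"az": 0},
  {"dx": 0,"dy": 0,"dz": 0.14,"ax": 0,"ay": 0,"az": 0},
])

```text
clock: 9.65
eef_pos: [0.5405, -0.1952, 0.3737]
eef_rot: [0.001, 0.998, 0.068, 0.002]
contact_force: [-0.7, 0.3, -0.1]
gripper_width: 0.053
finger_force: 0.0
```

```bash
python3 - <<'E'
from w import *
report(); p=bar("wrist"); s=bar("side"); bar("side","tall_post_handle")
cv2.imwrite("pics/e.png",np.hstack([p,s])[:,:,::-1][:,::1].copy() if 0 else cv2.resize(np.hstack([p,s])[:,:,::-1],(800,300)))
E
```

```text
9.65 [ 0.5405 -0.1952  0.3737] yaw 7.8 z [ 0.004 -0.001 -1.   ] w 0.053 F [-0.7  0.3 -0.1] M [ 0.06  0.   -0.  ] q [ 0.43  0.25 -0.21  1.53  0.05  1.36 -1.22]
wrist short_post_handle 0.71 topz 0.256 ((540.1220092773438, -194.84521484375), (65.33490753173828, 13.973820686340332), 10.348112106323242)
wrist short_post_handle 0.24 topz 0.192 ((499.6167907714844, 174.03750610351562), (27.0250186920166, 11.64749526977539), 20.712594985961914)
side short_post_handle 0.76 topz 0.243 ((537.3582153320312, -185.6450958251953), (62.725887298583984, 18.032733917236328), 10.318324089050293)
side tall_post_handle 0.57 topz 0.251 ((495.36810302734375, 189.11883544921875), (21.68105125427246, 64.50809478759766), 67.89894104003906)
```

View pics/e.png

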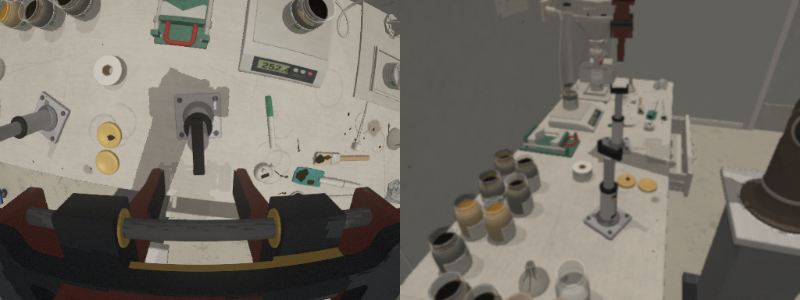

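The wrist and side views show the bar staying up by itself. The lip tops are at 0.256 m, 69 mm higher than at the start and level with the tall post. The yaw is 10.3°, slightly past the 11.4° it started at, which fits the stop. The gripper is clear.

```bash
python3 -c "
from bench import ctrl
print(ctrl.job_done())"
```

```text
the job is handed in; nothing more can be done
None
```

The short post is now extended and locked about 70 mm higher, level with the tall post, and it stayed up after I let go; I left the tall post alone and handed the job in at about 10 s.

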